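Open the safety-capped tablet bottle in the cleaning box

ROBOT

A 6-joint arm with a two-finger parallel gripper is mounted at the origin on a cart in front of the work surface, level with it; the furniture and walls round the work are solid. World frame = base frame: x ahead of the robot, y to its left, z up, the work surface at z = 0. Lengths are in m, angles in rad, forces in N, time in s.
With the tool pointing down it reaches from about 0.375 to 0.925 m from the base axis. Payload 5.7 kg.
Tool frame: the origin (TCP) lies midway between the tips of the shut fingers; the grasp point (between the pads) lies manip.hold_point_z behind it (manip.hold_point_z is the distance from the TCP to the grasp point, in m); z points along the fingers, y is the line along which they close (so a half turn about z gives the same grasp; the last joint's range is limited). The gripper opens to 85 mm and grips with 20 to 120 N. Pads are 22 mm wide; open, the fingers measure 114 mm over their backs; the gripper's body (76 mm by 85 mm) begins 54 mm behind the grasp point. The pads swing forward as they close: fully open they stand 13 mm farther back than shut.
Start: joints at [-1.228, 0.359, 1.51, -0, 1.272, -0.115], TCP at [0.265, -0.538, 0.231] pointing down, gripper open.
Joint ranges: [-2.97, 2.97], [-1.01, 2.36], [0.21, 2.38], [-0.96, 4.11], [0.2, 2.71], [-2.98, 2.98]. Speed limits (rad/s): [2.39, 2.39, 3.14, 3.14, 3.14, 3.14].

INTERFACE

Orientations are given as [roll, pitch, yaw] about the fixed x, y, z axes, in that order (R = Rz(yaw) Ry(pitch) Rx(roll)).
In Python, from plant import manip, eyes, nets gives the robot as it stands.
- The arm moves only by the tool servo_tool, never from a script. Its argument "rows" is a list of rows, each an object with "offset": the shift along the world's x, y, z in mm, a list of three; "spin": the turn about the world's z in degrees; "jaw": the opening, from 0 (shut) to 1 (fully open). A call has exactly 8 rows; each row shifts and turns the commanded pose from where the row before left it; what a row does not reach is not made up. A row lasts 1/8 s, in which the tool goes at most 62.5 mm and 10.7 degrees, less where a joint would pass 70% of its speed; a pose out of reach is approached as far as the arm can. A call is refused whole if a number of a shift passes 62.5 or a number of a turn 10.7, either way. A call with a gripper value outside its range is refused whole. The fingers move at their own pace and stop on an object; "squeeze" is the grip in N (left out, the last holds). Time passes only in rows, so rows that do not move let the fingers close, or fill a call up. It gives the time, the measured TCP pose, the force, the opening and the grip force at its end, in the units of the state.
- manip.state(): the state, without advancing time (a new reading comes with each control period).
- eyes.read_camera(name): name is "scene" or "top"; returns (picture, depth): 400x640x3 uint8, blue, green, red; 400x640 float32, m along the optical axis (not along the pixel's ray), 0 where there is no reading.
- eyes.camera_model(name): a dict with "fx", "fy", "cx", "cy" (pixels), "dist_coeffs" ([k1, k2, p1, p2, k3] as OpenCV has them; the pictures are not rectified), "xyz" and "rotation" of the camera in the world. Camera axes: x right, y up, looking along -z (the intrinsics and any distortion apply to the point x, -y, -z); pixel columns grow to the right and rows downward; lengths in m; the calibration is good to about 2 mm. A picture is of the moment at which its call begins. camera_model takes no time and is no camera call.
- manip.hand_in(): hands the job in; it is judged then, once.
Trained networks look in the newest picture that a camera, given by its name, has taken for a name from the list of things; names that differ only in an ending like _2 or _b are one class to them, and where a whole thing is asked for, a point or a joint stands for the part that bears it (a point fixed in the world has none). Each returns a list of dicts, best first, with "confidence" (0 to 1); they miss things now and then, are a little off and sometimes report something else, mostly with a low value. They report only what shows in the picture. A call takes as long as a camera call.
- nets.spot_in(camera, thing): "position" ([x, y, z] in m, in world coordinates, good to about 4 mm: the middle of the surface that is visible of it).
The state is a dict: "t": time; "q": joint angles; "qvel": joint speeds; "joint_torque": joint torques, N m; "tcp_pos": TCP position; "orientation": TCP orientation; "wrist_force": force on the tool from outside, world axes, zero at the start; "torque": the same for the moment, N m; "width": opening from 0.0 (shut) to 1.0 (fully open); "grasp_force": force on a finger pad.
Only numpy, scipy, OpenCV 4.12 (cv2) and the standard library are available. Lean on these libraries where they do the work, as an engineer would, in place of code of your own. Each camera call takes 0.05 s, during which the arm holds its last target. There are 200 camera calls.

TASK

The teapot is to be soaked, so open the cleaning tablets: fold the wooden box's lid back past upright so that it stays open by itself when you let go of it, then press the safety cap of the square bottle inside down against its spring, turn it anticlockwise while pressing until it is free, and lift it off. Finish while still holding the cap level in the gripper, a hand's breadth (about 8 cm) straight above the open bottle, with the bottle still standing in its well, the lid still open and the other things left where they are.

Things in the scene. Friction and masses are not known exactly. Their poses are not given: they have to be found in the camera images.
- box: fixed wooden box with a hinged hood lid, 124 (x) by 152 (y) mm, side walls 75 mm high, 127 mm with the closed lid. Origin: centre of the underside; z up, x from the front wall to the hinge at the back. Two 67 mm square wells at x = -23.5, y = +36.5 and -36.5 mm (floor at 5 mm, partition tops at 65 mm) hold the bottle and a palm brush, either way round; behind them a trough with a teaspoon.
- lid (a joint): angle of the box's lid: 0 closed, pi/2 upright, stop at 1.92 rad. May stand a little ajar at the start. The hinge is stiff: the lid stays wherever it is left; swinging it takes up to 0.5 N m (about 5 N at the knob). Past upright means over 1.62 rad.
- box_hinge (a point): point on the lid's hinge line (which runs along the box's y), at the middle of the box's back edge, 75 mm above its underside. The lid is a hood 124 mm deep, 152 wide, 52 high, walls 5 mm, that reaches forward from this line.
- lid_knob (a point): grip point of the lid's knob, on its axis 22 mm above the lid's top face: a steel cylinder 22 mm across, gripping part 14 to 33 mm above that face, mid-width, 20 mm behind the lid's front edge. Lid closed: 104 mm in front of the hinge line and 74 mm above it; circles about that line. Pinched on its left and right (along the box's y) it can pivot between the fingers as the lid swings.
- bottle: white plastic tablet bottle, loose in one of the wells, which keeps it from turning more than a few degrees. Square body 64 x 64 x 72 mm, round shoulder to 75.5 mm, neck 34 mm across. Origin: centre of the underside; z up. It must stay in its well.
- bottle_rim (a point): centre of the bottle's mouth, the top edge of the neck, 100 mm above the bottle's underside (105 mm above the worktop).
- cap: white ribbed round safety cap, 52 mm across, 30 high, arrows on top. Origin: on its axis at the skirt's lower edge (85.5 mm above the worktop when locked); z up. To free it push it down 3 to 5 mm (9 to 11 N against a spring, bottoms at 5 mm), keep it down and turn it anticlockwise (from above) 50 to 80 degrees, 65 is best, stop at 82; then lift straight up. Not pressed, a tooth bars the turn.
- brush: palm brush with a wooden knob top, 58 mm across, 60 mm high, loose in the other well. Bystander. Origin: centre of the underside.
- teapot: small white porcelain teapot with its lid on, about 116 by 182 mm, 90 mm high, behind the box. Bystander. Origin: centre of the underside.
- cup: small white cup with dark stripes and a handle, 65 mm across without the handle, 50 mm high, to the right of the box. Bystander. Origin: centre of the underside.
- glass: drinking glass, 79 mm across, 90 mm high, to the left of the box. Bystander. Origin: centre of the underside.
- mug: white mug, 82 mm across without its handle, 94 mm high, to the left near the dish rack. Bystander. Origin: centre of the underside.
- spoon: steel spoon 191 mm long lying on the worktop near the front edge. Bystander. Origin: its middle.
- lemon: yellow lemon, 71 by 53 mm, on the worktop in front of the dish rack, far left. Bystander. Origin: centre of the underside.
- teapot_lid: the teapot's lid, 75 mm across, lying on the teapot. Bystander. Origin: its centre, on the underside.
- measure: small steel teaspoon, 132 mm long, lying in the box's back trough. Bystander. Origin: its middle.

How it is judged:
On the way, in this order (a step that is already met when the one before it is completed fails the run):
1. the lid is folded back past upright and stands there, let go (value of joint lid above 1.62 rad and contact force between the fingers and lid below 0.1 N), for 0.2 s.
2. the cap is pressed down on the bottle against its spring (z of cap in the frame of bottle below 0.078 m and value of joint lid above 1.6 rad), for 0.1 s.
3. the cap is turned past its lugs while still on the neck (angle between the x axis of cap and the x axis of bottle, either way round above 0.75 rad and z of cap in the frame of bottle below 0.086 m), for 0.05 s.
At the end, for the whole second after the job is handed in: lid over 1.6 rad; gripper holds the cap still, level within 17 degrees, its lower edge 30 to 160 mm above the bottle's mouth and within 40 mm of its centre sideways, touching neither bottle nor box; bottle on its well's floor, upright within 6 degrees (value of joint lid above 1.6 rad and contact force between the fingers and cap above 1 N and contact force between cap and bottle below 0.1 N and contact force between cap and box below 0.1 N and z of cap in the frame of bottle_rim between 0.03 and 0.16 m and horizontal distance between cap and bottle_rim below 0.04 m and angle between cap's own z axis and vertical below 0.3 rad and linear speed of cap below 0.03 m/s and z of bottle in the frame of box below 0.012 m and angle between bottle's own z axis and vertical below 0.1 rad); the arm keeps its last pose, push and grip.
It fails at once if the bottle is pulled up out of its well (z of bottle in the frame of box above 0.035 m).
It fails at once if a bystander (brush, teapot, its lid, cup, glass, mug, spoon, teaspoon, lemon) is shifted by more than 40 mm (distance of any of brush, teapot, cup, glass, mug, spoon, lemon, teapot_lid, measure from where it was at the start of the episode above 0.04 m).
It fails at once if the glass is tipped over (angle between glass's own z axis and vertical above 0.6 rad).
It also fails if it takes over 64 s, if anything falls off the work surface, if the arm or the gripper's body presses on something with over 40 N, if the wrist force passes 120 N, or if a joint passes its speed limit or range.

## Working session

There is one attempt and no reset: what is moved stays moved. The work goes in short steps, Python scripts to look and compute and a tool call to move; the robot and the scene stay as the last step left them, time stands still between calls to the robot, and variables do not carry over. Pictures are saved under pics/ and viewed, at most 10 in all, crops included, and the job is handed in when it is done.

Besides the shell and the picture viewer there is one more tool, called by a JSON object that holds its "op" and its "data", one argument or row to a line. servo_tool: Moves the arm, as the interface text tells. Its arguments: {"type":"object","properties":{"rows":{"type":"array","items":{"type":"object","properties":{"offset":{"type":"array","items":{"type":"number"}},"spin":{"type":"number"},"jaw":{"type":"number"}}}},"squeeze":{"type":"number"}},"required":["rows"]}

```bash
mkdir -p pics; ls; cat > h.py <<'E'
import numpy as np, cv2
from plant import manip, eyes, nets
def pts(name, depth):
    m=eyes.camera_model(name); K=np.array([[m['fx'],0,m['cx']],[0,m['fy'],m['cy']],[0,0,1]])
    v,u=np.mgrid[0:400,0:640]
    p=cv2.undistortPoints(np.stack([u,v],-1).reshape(-1,1,2).astype(float),K,np.array(m['dist_coeffs'],float)).reshape(400,640,2)
    c=np.stack([p[...,0]*depth,-p[...,1]*depth,-depth],-1)
    R=np.array(m['rotation']); 
    return c@R.T+np.array(m['xyz'])
E
python3 - <<'E'
from h import *
print(manip.hold_point_z, manip.state())
for n in ('scene','top'):
    im,d=eyes.read_camera(n); cv2.imwrite(f'pics/{n}0.png',im); np.save(f'{n}0.npy',pts(n,d)); m=eyes.camera_model(n); print(n,m['xyz'],m['rotation'])
    for t in ('box','lid','lid_knob','bottle','cap','teapot','cup','glass','mug'):
        print(t,[(np.round(r['position'],3),round(r['confidence'],2)) for r in nets.spot_in(n,t)[:2]])
E
```

```text
pics
0.0187 {'t': 0.0, 'q': array([-1.22807091e+00,  3.59495154e-01,  1.51144780e+00,  1.81739544e-05,
        1.27249190e+00, -1.15116891e-01]), 'qvel': array([ 0.00153858,  0.00156661, -0.0001264 ,  0.00031497,  0.0004454 ,
       -0.00087953]), 'joint_torque': array([ 5.16599775e-04, -5.27609861e+01, -2.78620756e+01, -5.38795223e-05,
        1.31661992e-02, -5.98163524e-06]), 'tcp_pos': array([ 0.26496665, -0.53756137,  0.2304536 ]), 'orientation': array([-3.13976464e+00, -2.28846731e-04,  4.57836743e-01]), 'wrist_force': array([1.02554613, 0.56030918, 0.17772863]), 'torque': array([ 0.03490689,  0.02469555, -0.00549933]), 'grasp_force': 0.0, 'width': 1.0003756016401018}Traceback (most recent call last):
  File "<stdin>", line 4, in <module>
  File "h.py", line 9, in pts
    return c@R.T+np.array(m['xyz'])
           ~~~~~^~~~~~~~~~~~~~~~~~~
ValueError: operands could not be broadcast together with shapes (400,640) (3,)
```

```bash
sed -i "s/R=np.array(m\['rotation'\]);/R=Rotation.from_euler('xyz',m['rotation']).as_matrix()/; 1a from scipy.spatial.transform import Rotation" h.py
python3 - <<'E'
from h import *
for n in ('scene','top'):
    im,d=eyes.read_camera(n); cv2.imwrite(f'pics/{n}0.png',im); np.save(f'{n}0.npy',pts(n,d)); m=eyes.camera_model(n); print(n,m['xyz'],m['rotation'])
    for t in ('box','lid','lid_knob','bottle','cap','teapot','cup','glass','mug'):
        print(t,[(np.round(r['position'],3),round(r['confidence'],2)) for r in nets.spot_in(n,t)[:2]])
E
```

```text
scene [0.01836735 0.79753003 0.76472407] [ 0.84177699 -0.00238622 -2.31405077]
box [(array([0.461, 0.105, 0.123]), 0.89)]
lid [(array([0.473, 0.087, 0.132]), 0.57)]
lid_knob [(array([0.476, 0.089, 0.136]), 0.68)]
bottle [(array([0.475, 0.089, 0.134]), 0.38)]
cap []
teapot [(array([0.708, 0.143, 0.054]), 0.85), (array([0.435, 0.221, 0.057]), 0.34)]
cup []
glass [(array([0.435, 0.22 , 0.054]), 0.95)]
mug []
top [0.47778321 0.28548061 1.07813602] [ 0.09774356 -0.01681487 -1.56671506]
box [(array([0.488, 0.065, 0.136]), 0.87), (array([0.734, 0.11 , 0.078]), 0.53)]
lid [(array([0.494, 0.055, 0.138]), 0.64)]
lid_knob [(array([0.492, 0.058, 0.138]), 0.69)]
bottle []
cap [(array([0.361, 0.016, 0.005]), 0.55)]
teapot [(array([0.721, 0.121, 0.057]), 0.62)]
cup [(array([ 0.54 , -0.098,  0.026]), 0.72), (array([0.377, 0.428, 0.025]), 0.28)]
glass [(array([0.44 , 0.209, 0.019]), 0.68)]
mug [(array([0.38 , 0.428, 0.027]), 0.69)]
```

View pics/scene0.png

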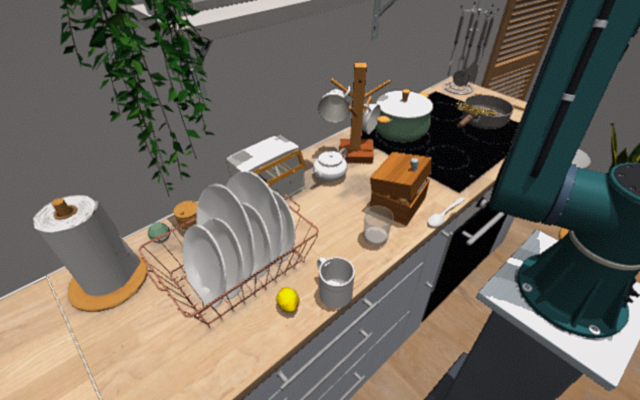

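View pics/top0.png

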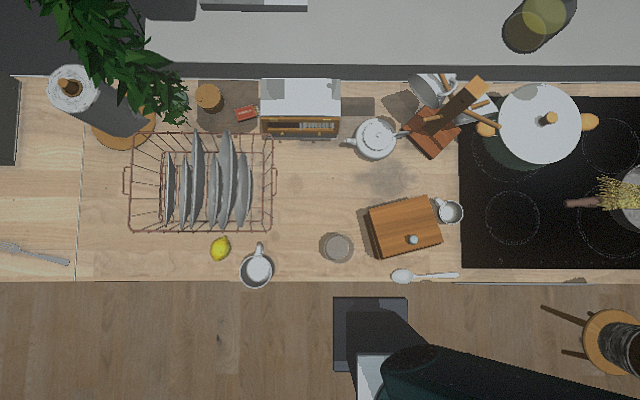

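```bash
python3 - <<'E'
from h import *
P=np.load('top0.npy')
for nm in('top0','scene0'):
    P=np.load(nm+'.npy').reshape(-1,3)
    q=P[(P[:,0]>.38)&(P[:,0]<.66)&(P[:,1]>-.07)&(P[:,1]<.16)&(P[:,2]>.10)&(P[:,2]<.24)]
    # ransac plane
    rng=np.random.default_rng(0);best=0
    for i in range(500):
        a,b,c=q[rng.choice(len(q),3,False)]; n=np.cross(b-a,c-a); n/=np.linalg.norm(n)+1e-12
        if abs(n[2])<.8: continue
        k=abs((q-a)@n)<.003
        if k.sum()>best: best=k.sum(); K=k
    s=q[K]; ctr=s.mean(0); n=np.linalg.svd(s-ctr)[2][2]; n*=np.sign(n[2])
    print(nm,len(q),best,'ctr',ctr,'n',n,'tilt',np.degrees(np.arccos(n[2])),'az',np.degrees(np.arctan2(n[1],n[0])))
    r=cv2.minAreaRect(s[:,:2].astype(np.float32)); print(r, cv2.boxPoints(r).round(3).tolist(), 'z rng',np.percentile(s[:,2],[1,99]))
    kn=q[((q-ctr)@n>.008)]; print('knob',len(kn),kn.mean(0),kn.min(0),kn.max(0), ((kn-ctr)@n).max())
    kt=kn[(kn-ctr)@n>.025]; print(len(kt),kt.mean(0) if len(kt) else 0)
E
```

```text
top0 3304 2800 ctr [0.50104198 0.05468322 0.13882826] n [0.18801128 0.05036104 0.98087488] tilt 11.223656230262415 az 14.995328828203935
((0.5010705590248108, 0.054356321692466736), (0.12128593027591705, 0.1521225869655609), 14.795291900634766) [[0.4230000078678131, 0.1120000034570694], [0.4620000123977661, -0.03500000014901161], [0.5789999961853027, -0.004000000189989805], [0.5400000214576721, 0.14300000667572021]] z rng [0.12588884 0.15158461]
knob 77 [0.46608904 0.04693093 0.17689787] [0.45655999 0.03644153 0.16276636] [0.47548112 0.05579404 0.18290141] 0.03630502636250817
69 [0.46661291 0.04618735 0.17813021]
scene0 1917 1163 ctr [0.49615149 0.06553706 0.13686113] n [0.18636644 0.05074667 0.98116886] tilt 11.136785617569208 az 15.232070784933166
((0.49909940361976624, 0.05774961784482002), (0.12249242514371872, 0.15548108518123627), 15.205610275268555) [[0.41999998688697815, 0.11699999868869781], [0.46000000834465027, -0.032999999821186066], [0.5789999961853027, -0.0010000000474974513], [0.5379999876022339, 0.14900000393390656]] z rng [0.12387712 0.1491655 ]
knob 67 [0.46076246 0.05236929 0.16968354] [0.45298307 0.03798553 0.15175568] [0.47231675 0.05958056 0.17920091] 0.03466799707627805
36 [0.46257088 0.05197834 0.1753488 ]
```

```bash
python3 - <<'E'
import cv2
im=cv2.imread('pics/top0.png')[180:285,310:480]; a=cv2.resize(im,None,fx=4,fy=4,interpolation=3)
cv2.imwrite('pics/c0.png',a)
im=cv2.imread('pics/scene0.png')[140:260,340:480]; a=cv2.resize(im,None,fx=4,fy=4,interpolation=3)
cv2.imwrite('pics/c1.png',a)
E
```

```text
(no output)
```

View pics/c1.png

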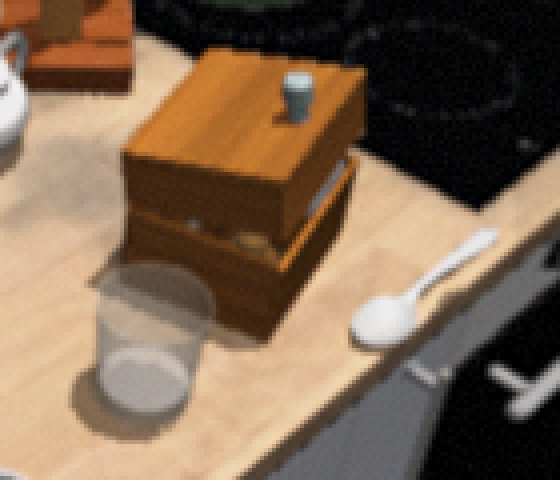

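{"op": "servo_tool", "data": {
  "rows": [
    {"offset":[18,53,3],"spin":-1.4,"jaw":0.7},
    {"offset":[18,53,3],"spin":-1.4,"jaw":0.7},
    {"offset":[18,53,3],"spin":-1.4,"jaw":0.7},
    {"offset":[18,53,3],"spin":-1.4,"jaw":0.7},
    {"offset":[18,53,3],"spin":-1.4,"jaw":0.7},
    {"offset":[18,53,3],"spin":-1.4,"jaw":0.7},
    {"offset":[18,53,3],"spin":-1.4,"jaw":0.7},
    {"offset":[18,53,3],"spin":-1.4,"jaw":0.7}
  ],
  "squeeze": 40
}}

```text
t: 2.05
tcp_pos: [0.4096, -0.1126, 0.2557]
orientation: [3.141, -0.001, 0.261]
wrist_force: [0.5, -0.3, -1.0]
width: 0.704
grasp_force: 0.0
```

{"op": "servo_tool", "data": {
  "rows": [
    {"offset":[14,40,0],"spin":0,"jaw":0.7},
    {"offset":[14,40,0],"spin":0,"jaw":0.7},
    {"offset":[14,40,0],"spin":0,"jaw":0.6},
    {"offset":[14,39.5,0],"spin":0,"jaw":0.6},
    {"offset":[0,0,-30],"spin":0,"jaw":0.6},
    {"offset":[0,0,-40],"spin":0,"jaw":0.6},
    {"offset":[0,0,-30],"spin":0,"jaw":0.6},
    {"offset":[0,0,-6],"spin":0,"jaw":0.6}
  ]
}}

```text
t: 3.05
tcp_pos: [0.4636, 0.0454, 0.1477]
orientation: [-3.14, 0.004, 0.262]
wrist_force: [-0.6, 0.0, 0.0]
width: 0.602
grasp_force: 0.0
```

{"op": "servo_tool", "data": {
  "rows": [
    {"offset":[0,0,0],"spin":0,"jaw":0.4},
    {"offset":[0,0,0],"spin":0,"jaw":0.2},
    {"offset":[0,0,0],"spin":0,"jaw":0.0},
    {"offset":[0,0,0],"spin":0,"jaw":0.0},
    {"offset":[0,0,0],"spin":0,"jaw":0.0},
    {"offset":[0,0,0],"spin":0,"jaw":0.0},
    {"offset":[0,0,0],"spin":0,"jaw":0.0},
    {"offset":[0,0,0],"spin":0,"jaw":0.0}
  ]
}}

```text
t: 4.05
tcp_pos: [0.4654, 0.0465, 0.1503]
orientation: [-3.14, -0.002, 0.261]
wrist_force: [-1.2, 7.1, -2.3]
width: 0.243
grasp_force: 39.3
```

```bash
python3 -c "
import numpy as np
a=np.radians(46.6+5.75*np.arange(17));e=-127.6*np.cos(a);z=127.6*np.sin(a);y=np.radians(15.)
p=np.c_[e*np.cos(y),e*np.sin(y),z];print(np.diff(np.round(p,1),axis=0).round(1).tolist())"
```

```text
[[9.4, 2.5, 8.3], [10.2, 2.7, 7.3], [10.8, 2.9, 6.2], [11.3, 3.1, 5.1], [11.8, 3.1, 3.9], [12.1, 3.3, 2.6], [12.3, 3.3, 1.3], [12.4, 3.3, 0.1], [12.3, 3.3, -1.3], [12.1, 3.2, -2.4], [11.9, 3.2, -3.8], [11.4, 3.1, -4.9], [10.8, 2.9, -6.1], [10.2, 2.7, -7.2], [9.5, 2.6, -8.3], [8.7, 2.3, -9.1]]
```

{"op": "servo_tool", "data": {
  "rows": [
    {"offset":[9.4,2.5,8.3],"spin":0,"jaw":0},
    {"offset":[10.2,2.7,7.3],"spin":0,"jaw":0},
    {"offset":[10.8,2.9,6.2],"spin":0,"jaw":0},
    {"offset":[11.3,3.1,5.1],"spin":0,"jaw":0},
    {"offset":[11.8,3.1,3.9],"spin":0,"jaw":0},
    {"offset":[12.1,3.3,2.6],"spin":0,"jaw":0},
    {"offset":[12.3,3.3,1.3],"spin":0,"jaw":0},
    {"offset":[12.4,3.3,0],"spin":0,"jaw":0}
  ]
}}

```text
t: 5.05
tcp_pos: [0.5543, 0.0702, 0.1846]
orientation: [-3.14, 0.003, 0.262]
wrist_force: [-4.8, 4.1, -2.0]
width: 0.239
grasp_force: 39.1
```

Still gripped with modest forces; continue over the top.

{"op": "servo_tool", "data": {
  "rows": [
    {"offset":[12.3,3.3,-1.3],"spin":0,"jaw":0},
    {"offset":[12.1,3.2,-2.4],"spin":0,"jaw":0},
    {"offset":[11.9,3.2,-3.8],"spin":0,"jaw":0},
    {"offset":[11.4,3.1,-4.9],"spin":0,"jaw":0},
    {"offset":[10.8,2.9,-6.1],"spin":0,"jaw":0},
    {"offset":[10.2,2.7,-7.2],"spin":0,"jaw":0},
    {"offset":[9.5,2.6,-8.3],"spin":0,"jaw":0},
    {"offset":[8.7,2.3,-9.1],"spin":0,"jaw":0}
  ]
}}

```text
t: 6.05
tcp_pos: [0.6443, 0.094, 0.143]
orientation: [-3.141, -0.003, 0.262]
wrist_force: [-2.4, 4.6, 3.1]
width: 0.236
grasp_force: 39.5
```

{"op": "servo_tool", "data": {
  "rows": [
    {"offset":[0,0,0],"spin":0,"jaw":0.4},
    {"offset":[0,0,0],"spin":0,"jaw":0.6},
    {"offset":[0,0,0],"spin":0,"jaw":0.6},
    {"offset":[0,0,25],"spin":0,"jaw":0.6},
    {"offset":[0,0,40],"spin":0,"jaw":0.6},
    {"offset":[0,0,50],"spin":0,"jaw":0.6},
    {"offset":[-20,-20,30],"spin":0,"jaw":0.8},
    {"offset":[-40,-40,0],"spin":0,"jaw":1}
  ]
}}

```text
t: 7.05
tcp_pos: [0.5848, 0.0326, 0.2895]
orientation: [3.139, -0.008, 0.264]
wrist_force: [0.0, -1.6, -0.6]
width: 0.981
grasp_force: 0.0
```

{"op": "servo_tool", "data": {
  "rows": [
    {"offset":[-30,-50,0],"spin":0,"jaw":1},
    {"offset":[-10,-60,0],"spin":0,"jaw":1},
    {"offset":[0,-60,0],"spin":0,"jaw":1},
    {"offset":[0,-60,0],"spin":0,"jaw":1},
    {"offset":[0,-30,0],"spin":0,"jaw":1},
    {"offset":[0,0,0],"spin":0,"jaw":1},
    {"offset":[0,0,0],"spin":0,"jaw":1},
    {"offset":[0,0,0],"spin":0,"jaw":1}
  ]
}}

```text
t: 8.05
tcp_pos: [0.5423, -0.2259, 0.286]
orientation: [-3.141, -0.0, 0.264]
wrist_force: [0.3, 0.3, -0.3]
width: 1.002
grasp_force: 0.0
```

```bash
python3 - <<'E'
from h import *
for n in ('scene','top'):
    im,d=eyes.read_camera(n); P=pts(n,d); np.save(f'{n}1.npy',P)
    for t in ('cap','bottle','brush','lid_knob'):
        print(n,t,[(np.round(r['position'],3),round(r['confidence'],2)) for r in nets.spot_in(n,t)[:2]])
    q=P.reshape(-1,3); y=np.radians(15); C=np.array([.5495,.0686])-.062*np.array([np.cos(y),np.sin(y)])
    l=(q[:,:2]-C)@np.array([[np.cos(y),-np.sin(y)],[np.sin(y),np.cos(y)]])
    k=(abs(l[:,1])<.076)&(l[:,0]>-.06)&(l[:,0]<.04)&(q[:,2]>.108)&(q[:,2]<.124)
    s=q[k]; print('cap top',k.sum(),s.mean(0) if k.sum() else 0, l[k].min(0),l[k].max(0)); 
    if k.sum()>5: print(cv2.minEnclosingCircle(s[:,:2].astype(np.float32)), np.median(s[:,2]))
    cv2.imwrite(f'pics/{n}1.png',cv2.resize(im[140:280,300:480],None,fx=4,fy=4,interpolation=3))
print(manip.state()['t'])
E
```

```text
scene cap [(array([0.47 , 0.028, 0.118]), 0.81)]
scene bottle [(array([0.459, 0.036, 0.072]), 0.59)]
scene brush [(array([0.446, 0.085, 0.062]), 0.54)]
scene lid_knob [(array([0.582, 0.087, 0.136]), 0.81)]
cap top 168 [0.4734374  0.01745905 0.11362433] [-0.05040819 -0.05900301] [ 0.00190412 -0.00420525]
((0.4749082922935486, 0.016230380162596703), 0.02783602848649025) 0.1139982610139732
top cap [(array([0.478, 0.013, 0.117]), 0.75), (array([0.438, 0.206, 0.016]), 0.19)]
top bottle [(array([0.481, 0.033, 0.076]), 0.74)]
top brush [(array([0.456, 0.083, 0.037]), 0.68), (array([0.361, 0.017, 0.004]), 0.54)]
top lid_knob [(array([0.58 , 0.084, 0.191]), 0.62), (array([0.481, 0.034, 0.072]), 0.4)]
cap top 359 [0.47762135 0.01110149 0.11595615] [-0.04888416 -0.06374607] [ 0.00377446 -0.01125179]
((0.4775165021419525, 0.010201108641922474), 0.026848893612623215) 0.11609744934950117
8.55
```

View pics/top1.png

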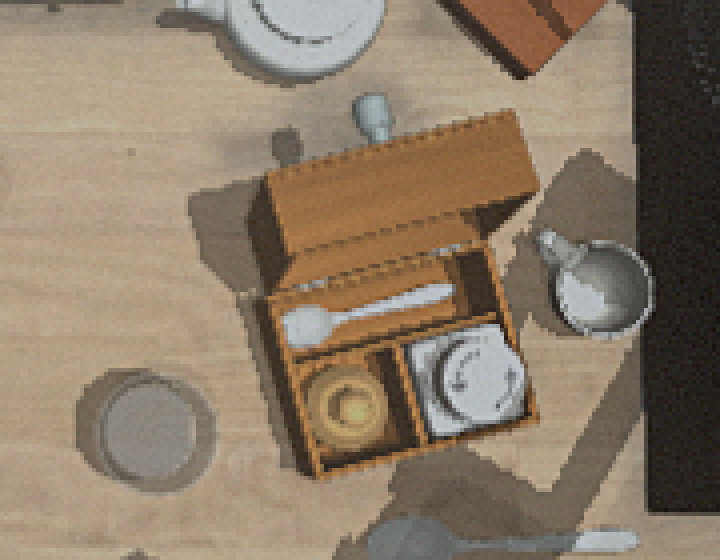

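{"op": "servo_tool", "data": {
  "rows": [
    {"offset":[-18,47.5,0],"spin":0,"jaw":1},
    {"offset":[-18,47.5,0],"spin":0,"jaw":1},
    {"offset":[-15,47.5,0],"spin":0,"jaw":1},
    {"offset":[-10,47.5,0],"spin":0,"jaw":1},
    {"offset":[-5,47.5,0],"spin":0,"jaw":1},
    {"offset":[0,0,-40],"spin":0,"jaw":1},
    {"offset":[0,0,-55],"spin":0,"jaw":1},
    {"offset":[0,0,-40],"spin":0,"jaw":1}
  ]
}}

```text
t: 9.55
tcp_pos: [0.4757, 0.0106, 0.1493]
orientation: [-3.141, 0.001, 0.263]
wrist_force: [-0.1, -0.7, -0.5]
width: 1.004
grasp_force: 0.0
```

{"op": "servo_tool", "data": {
  "rows": [
    {"offset":[0.5,0.5,-30],"spin":0,"jaw":1},
    {"offset":[0,0,-30],"spin":0,"jaw":1},
    {"offset":[0,0,-11],"spin":0,"jaw":0.9},
    {"offset":[0,0,0],"spin":0,"jaw":0.7},
    {"offset":[0,0,0],"spin":0,"jaw":0.5},
    {"offset":[0,0,0],"spin":0,"jaw":0.3},
    {"offset":[0,0,0],"spin":0,"jaw":0.3},
    {"offset":[0,0,0],"spin":0,"jaw":0.3}
  ],
  "squeeze": 60
}}

```text
t: 10.55
tcp_pos: [0.4773, 0.011, 0.0805]
orientation: [3.142, -0.001, 0.262]
wrist_force: [-1.4, 2.8, 5.1]
width: 0.591
grasp_force: 63.0
```

{"op": "servo_tool", "data": {
  "rows": [
    {"offset":[0,0,-1],"spin":0,"jaw":0.3},
    {"offset":[0,0,-1],"spin":0,"jaw":0.3},
    {"offset":[0,0,-1],"spin":0,"jaw":0.3},
    {"offset":[0,0,-1],"spin":0,"jaw":0.3},
    {"offset":[0,0,0],"spin":0,"jaw":0.3},
    {"offset":[0,0,0],"spin":0,"jaw":0.3},
    {"offset":[0,0,0],"spin":0,"jaw":0.3},
    {"offset":[0,0,0],"spin":0,"jaw":0.3}
  ]
}}

```text
t: 11.55
tcp_pos: [0.4773, 0.0115, 0.0773]
orientation: [-3.141, -0.002, 0.262]
wrist_force: [-3.9, 6.8, 19.7]
width: 0.593
grasp_force: 69.2
```

{"op": "servo_tool", "data": {
  "rows": [
    {"offset":[0,0,0],"spin":2,"jaw":0.3},
    {"offset":[0,0,0],"spin":3,"jaw":0.3},
    {"offset":[0,0,0],"spin":3,"jaw":0.3},
    {"offset":[0,0,0],"spin":3,"jaw":0.3},
    {"offset":[0,0,0],"spin":3,"jaw":0.3},
    {"offset":[0,0,0],"spin":3,"jaw":0.3},
    {"offset":[0,0,0],"spin":3,"jaw":0.3},
    {"offset":[0,0,0],"spin":0,"jaw":0.3}
  ]
}}

```text
t: 12.55
tcp_pos: [0.4781, 0.0115, 0.0774]
orientation: [3.141, -0.003, 0.611]
wrist_force: [-2.4, 7.0, 17.3]
width: 0.594
grasp_force: 68.2
```

```bash
python3 - <<'E'
from h import *
s=manip.state(); print(s['torque'],s['wrist_force'],s['grasp_force'],s['tcp_pos'])
for n in('top','scene'):
    im,d=eyes.read_camera(n); cv2.imwrite(f'pics/{n}2.png',cv2.resize(im[150:270,340:480],None,fx=5,fy=5,interpolation=3))
E
```

```text
[1.07188224 0.4889496  0.00400062] [-2.38443972  7.04451288 17.27835505] 68.1679425726179 [0.47812968 0.01150673 0.07735842]
```

View pics/scene2.png

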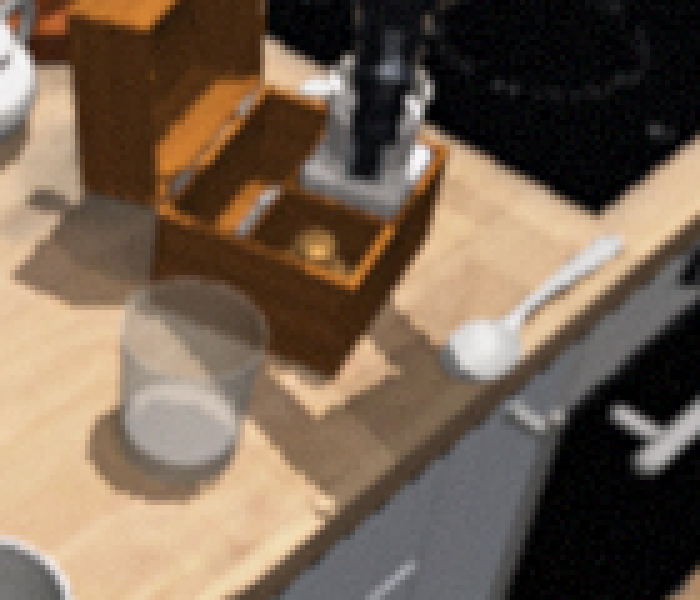

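{"op": "servo_tool", "data": {
  "rows": [
    {"offset":[0,0,0],"spin":6,"jaw":0.3},
    {"offset":[0,0,0],"spin":7,"jaw":0.3},
    {"offset":[0,0,0],"spin":7,"jaw":0.3},
    {"offset":[0,0,0],"spin":7,"jaw":0.3},
    {"offset":[0,0,0],"spin":7,"jaw":0.3},
    {"offset":[0,0,0],"spin":7,"jaw":0.3},
    {"offset":[0,0,0],"spin":7,"jaw":0.3},
    {"offset":[0,0,0],"spin":0,"jaw":0.3}
  ]
}}

```text
t: 13.65
tcp_pos: [0.4764, 0.0123, 0.0773]
orientation: [-3.141, -0.002, 1.45]
wrist_force: [-4.8, 10.3, 22.5]
width: 0.595
grasp_force: 71.6
```

```bash
python3 - <<'E'
from h import *
s=manip.state(); print(s['torque'],s['wrist_force'],s['grasp_force'],s['tcp_pos'])
E
```

```text
[1.60025666 1.0041543  0.08015108] [-4.7800989  10.31940916 22.49438011] 71.55058894772083 [0.47641216 0.01229728 0.07731397]
```

{"op": "servo_tool", "data": {
  "rows": [
    {"offset":[0,0,2],"spin":0,"jaw":0.3},
    {"offset":[0,0,2],"spin":0,"jaw":0.3},
    {"offset":[0,0,2],"spin":0,"jaw":0.3},
    {"offset":[0,0,2],"spin":0,"jaw":0.3},
    {"offset":[0,0,2],"spin":0,"jaw":0.3},
    {"offset":[0,0,2],"spin":0,"jaw":0.3},
    {"offset":[0,0,0],"spin":0,"jaw":0.3},
    {"offset":[0,0,0],"spin":0,"jaw":0.3}
  ]
}}

```text
t: 14.65
tcp_pos: [0.4767, 0.0107, 0.0879]
orientation: [-3.141, 0.0, 1.449]
wrist_force: [-2.3, 2.3, -0.3]
width: 0.602
grasp_force: 62.8
```

```bash
python3 - <<'E'
from h import *
s=manip.state(); print(s['torque'],s['wrist_force'],s['grasp_force'],s['tcp_pos'])
im,d=eyes.read_camera('scene'); cv2.imwrite('pics/scene3.png',cv2.resize(im[150:270,340:480],None,fx=5,fy=5,interpolation=3))
E
```

```text
[0.35383215 0.23252935 0.04986082] [-2.30794207  2.34991729 -0.33766746] 62.78653632849455 [0.47667057 0.01071864 0.08785644]
```

View pics/scene3.png

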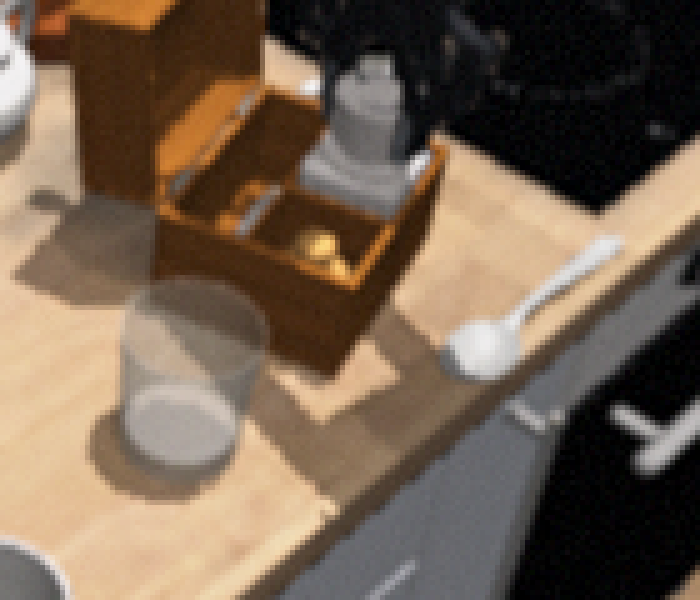

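{"op": "servo_tool", "data": {
  "rows": [
    {"offset":[0,0,2],"spin":0,"jaw":0.3},
    {"offset":[0,0,2],"spin":0,"jaw":0.3},
    {"offset":[0,0,3],"spin":0,"jaw":0.3},
    {"offset":[0,0,3],"spin":0,"jaw":0.3},
    {"offset":[0,0,3],"spin":0,"jaw":0.3},
    {"offset":[0,0,3],"spin":0,"jaw":0.3},
    {"offset":[0,0,0],"spin":0,"jaw":0.3},
    {"offset":[0,0,0],"spin":0,"jaw":0.3}
  ]
}}

```text
t: 15.7
tcp_pos: [0.4768, 0.0108, 0.1039]
orientation: [-3.142, 0.0, 1.449]
wrist_force: [-0.3, -0.3, -1.3]
width: 0.593
grasp_force: 62.8
```

```bash
python3 - <<'E'
from h import *
s=manip.state(); print(s['torque'],s['wrist_force'],s['grasp_force'],s['tcp_pos'])
im,d=eyes.read_camera('scene'); cv2.imwrite('pics/scene4.png',cv2.resize(im[150:270,340:480],None,fx=5,fy=5,interpolation=3))
E
```

```text
[ 0.02022855 -0.08383778  0.00312982] [-0.33539562 -0.34026381 -1.30168966] 62.76831245049834 [0.47683763 0.01077887 0.1038585 ]
```

View pics/scene4.png

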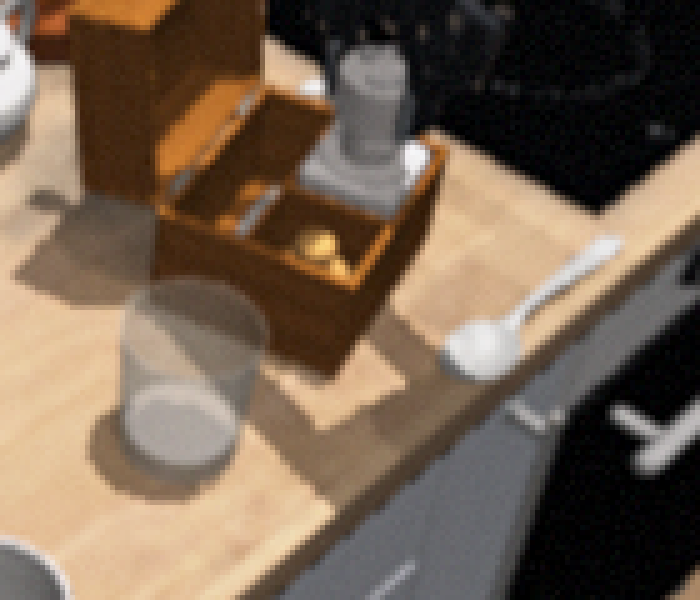

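{"op": "servo_tool", "data": {
  "rows": [
    {"offset":[0,0,6],"spin":0,"jaw":0.3},
    {"offset":[0,0,14],"spin":0,"jaw":0.3},
    {"offset":[0,0,18],"spin":0,"jaw":0.3},
    {"offset":[0,0,18],"spin":0,"jaw":0.3},
    {"offset":[0,0,14],"spin":0,"jaw":0.3},
    {"offset":[0,0,8],"spin":0,"jaw":0.3},
    {"offset":[0,0,0],"spin":0,"jaw":0.3},
    {"offset":[0,0,0],"spin":0,"jaw":0.3}
  ]
}}

```text
t: 16.75
tcp_pos: [0.4764, 0.0109, 0.1814]
orientation: [-3.141, -0.0, 1.449]
wrist_force: [-0.6, -0.1, -0.7]
width: 0.593
grasp_force: 62.8
```

{"op": "servo_tool", "data": {
  "rows": [
    {"offset":[0,0,0],"spin":0,"jaw":0.3},
    {"offset":[0,0,0],"spin":0,"jaw":0.3},
    {"offset":[0,0,0],"spin":0,"jaw":0.3},
    {"offset":[0,0,0],"spin":0,"jaw":0.3},
    {"offset":[0,0,0],"spin":0,"jaw":0.3},
    {"offset":[0,0,0],"spin":0,"jaw":0.3},
    {"offset":[0,0,0],"spin":0,"jaw":0.3},
    {"offset":[0,0,0],"spin":0,"jaw":0.3}
  ]
}}

```text
t: 17.75
tcp_pos: [0.4769, 0.0108, 0.1819]
orientation: [-3.142, -0.0, 1.449]
wrist_force: [-0.1, -0.4, -0.6]
width: 0.598
grasp_force: 62.8
```

```bash
python3 - <<'E'
from h import *
s=manip.state(); print(s['torque'],s['wrist_force'],s['grasp_force'],s['tcp_pos'])
im,d=eyes.read_camera('scene'); cv2.imwrite('pics/scene5.png',cv2.resize(im[130:250,340:480],None,fx=5,fy=5,interpolation=3))
for t in('cap','bottle','brush'): print(t,[(np.round(r['position'],3),round(r['confidence'],2)) for r in nets.spot_in('scene',t)[:2]])
E
```

```text
[0.05512523 0.02675242 0.00137476] [-0.05184368 -0.40013498 -0.56842029] 62.768544014543295 [0.47688413 0.01082156 0.18190035]
cap [(array([0.478, 0.027, 0.218]), 0.49), (array([0.424, 0.539, 0.043]), 0.19)]
bottle [(array([0.464, 0.023, 0.079]), 0.77)]
brush []
```

View pics/scene5.png

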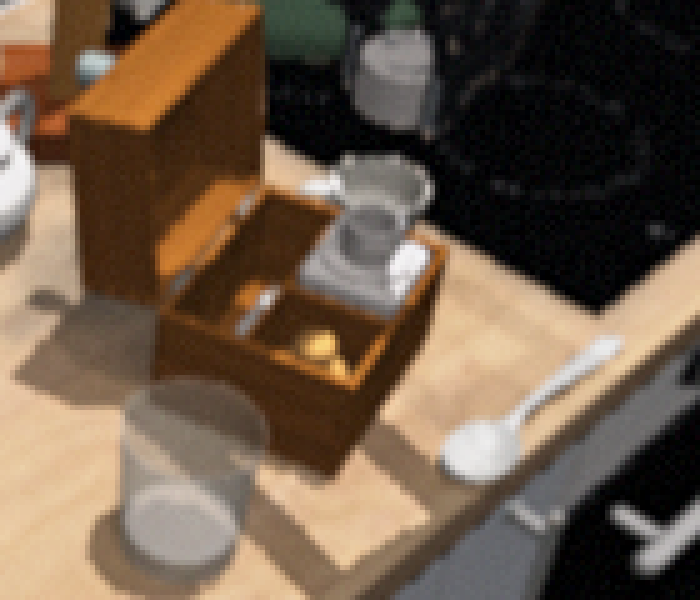

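The picture shows the cap held level at crop (395,80), above the open neck at (372,230). The bottle is in its well and the lid stands open.

```bash
python3 -c "
from plant import manip
print(manip.hand_in())"
```

```text
the job is handed in; nothing more can be done
None
```

The job is handed in (no verdict came back): the lid stands open by itself, and the freed cap is held level about 8 cm above the open bottle, which is still in its well.

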